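# Lid on and four clips down on the culture-starter box

### The job

Close up the box of culture vials: put the white lid squarely on the clear box so that it sits fully down on the rim, and only then fold each of its four blue side clips down flat against the box's walls. Let go of everything and leave the other things on the bench where they stand.

Things in the scene. Friction and masses are not known exactly. Their poses are not given: they have to be found in the camera images.
- box: open frosted clear plastic box holding capped vials (below 60 mm), fixed to the bench. 120 (its x) x 150 (its y) x 90 mm tall, walls 4 mm, mouth 112 x 142 mm, flat rim at 90 mm. A grey catch rib 4 mm proud sits in the middle of each outer wall, 66 to 74 mm up. Origin: centre of its underside; z up.
- lid_grip (a point): centre of the blue grip bar on the loose white lid (0.16 to 0.26 kg), which lies right way up. Bar 14 mm (lid x) x 70 mm (lid y) x 34 mm tall; the point is 17 mm above the lid's top face, 35 mm above its lowest face. Seated, it lies 115 mm above the box's underside on its centre line, lid x along box x, either way round. z up.
- lid_plate (a point): centre of the underside of the lid's plate (126 in lid x, 156 in lid y, 8 mm thick), 25 mm below the grip bar's centre, same axes. Seated, it rests on the box rim. Below it a plug lip 10 mm deep enters the box mouth: 108 x 138 mm for the upper 5 mm, then tapering to 102 x 132 mm at the bottom.
- clip_xp (a joint): hinge of the blue clip on the lid's +x edge, rad: 0 = sticking straight out level, negative = raised (stop at -0.8), 1.57 = folded straight down. Friction 0.03 N m, no spring: it stays where it is left. Folded on the seated lid it bears on the box's grey catch rib at about 1.55.
- clip_xp_tip (a point): middle of the free end of the blue clip on the lid's +x edge: a plate 40 mm wide, 4 mm thick, its end 34 mm from its hinge. Hinge line 66 mm from the lid's centre, 21 mm below the grip bar's centre (94 mm above the bench when seated). Own x points from hinge to end, own z out of its upper (outer) face.
- clip_yp (a joint): hinge of the blue clip on the lid's +y edge, rad: 0 = sticking straight out level, negative = raised (stop at -0.8), 1.57 = folded straight down. Friction 0.03 N m, no spring: it stays where it is left. Folded on the seated lid it bears on the box's grey catch rib at about 1.55.
- clip_yp_tip (a point): middle of the free end of the blue clip on the lid's +y edge: a plate 40 mm wide, 4 mm thick, its end 34 mm from its hinge. Hinge line 81 mm from the lid's centre, 21 mm below the grip bar's centre (94 mm above the bench when seated). Own x points from hinge to end, own z out of its upper (outer) face.
- clip_xm (a joint): hinge of the blue clip on the lid's -x edge, rad: 0 = sticking straight out level, negative = raised (stop at -0.8), 1.57 = folded straight down. Friction 0.03 N m, no spring: it stays where it is left. Folded on the seated lid it bears on the box's grey catch rib at about 1.55.
- clip_xm_tip (a point): middle of the free end of the blue clip on the lid's -x edge: a plate 40 mm wide, 4 mm thick, its end 34 mm from its hinge. Hinge line 66 mm from the lid's centre, 21 mm below the grip bar's centre (94 mm above the bench when seated). Own x points from hinge to end, own z out of its upper (outer) face.
- clip_ym (a joint): hinge of the blue clip on the lid's -y edge, rad: 0 = sticking straight out level, negative = raised (stop at -0.8), 1.57 = folded straight down. Friction 0.03 N m, no spring: it stays where it is left. Folded on the seated lid it bears on the box's grey catch rib at about 1.55.
- clip_ym_tip (a point): middle of the free end of the blue clip on the lid's -y edge: a plate 40 mm wide, 4 mm thick, its end 34 mm from its hinge. Hinge line 81 mm from the lid's centre, 21 mm below the grip bar's centre (94 mm above the bench when seated). Own x points from hinge to end, own z out of its upper (outer) face.
- carton: plain white drinks carton, 55 x 55 x 125 mm, standing; origin at the centre of its underside
- squeeze: green bottle with a red cap, 60 mm diameter, 150 mm tall, standing; origin at the centre of its underside
- feed_jar: amber jar with a white cap, 60 mm diameter, 70 mm tall, standing; origin at the centre of its underside
- round_lid: small round white lid with a knob, 80 mm diameter, 20 mm tall, belongs to something else; origin under its centre
- spoon: spoon lying on the bench, about 200 mm long; origin under its middle, handle towards its own -x
- tub: low orange tub, 52 mm diameter, 32 mm tall, standing in the middle of the bench; origin at the centre of its underside
- dish: white bowl, 90 mm diameter, 30 mm tall; origin at the centre of its underside
Things that resemble listed ones, but are neither listed nor needed, are in the scene too. Leave any orange look-alike of the box alone.

How it is judged:
By the outcome, as a careful person would: the job done as asked, in the order asked, and still so for the second after the job is handed in, with the robot touching nothing.
It also fails if it takes over 58 s, if anything falls off the work surface, if the arm or the gripper's body presses on something with over 40 N, if the wrist force passes 120 N, or if a joint passes its speed limit or range.

### The arm

A 7-joint arm with a two-finger parallel gripper is mounted at the origin on the work surface. World frame = base frame: x ahead of the robot, y to its left, z up, the work surface at z = 0. Lengths are in m, angles in degrees, forces in N, time in s.
With the tool pointing down it reaches from about 0.4 to 0.925 m from the base axis. Payload 5.6 kg.
Tool frame: the origin (TCP) lies on the centre line of the jaws, within the pads' length; the fingertips stand 11 mm ahead of it and the grasp point (between the pads) lies 8 mm behind it; z points along the fingers, y is the line along which they close (so a half turn about z gives the same grasp; the last joint's range is limited). The gripper opens to 85 mm and grips with 20 to 120 N. Pads are 22 mm wide; open, the fingers measure 114 mm over their backs; the gripper's body (76 mm by 85 mm) begins 54 mm behind the grasp point. The pads swing forward as they close: fully open they stand 13 mm farther back than shut.
Start: joints at [-77.98, 26.786, -0.665, 91.828, 0.344, 61.387, -3.226], TCP at [0.163, 0.629, 0.242] pointing down, gripper open.
Joint ranges: [-144.91, 144.91], [-17.63, 115.5], [-89.93, 88.59], [15.96, 139.68], [-74.01, 254.01], [8.47, 105.57], [-167.45, 167.45]. Speed limits (degrees/s): [147.25, 147.25, 180, 180, 180, 180, 180].

### API

Orientations are given as a 3x3 rotation matrix whose columns are the frame's x, y, z axes.
In Python, from plant import observe, cams, job_done gives the robot as it stands. The module is installed in compiled form; this text tells all that it offers.
- The arm moves only by the tool drive_tool, never from a script. Its argument "targets" is a list of rows, each a list of 2 entries, a list of its own where there are three numbers: the shift along the world's x, y, z each as a share of 0.05 m, from -1 to 1, then the turn, a rotation vector about the world's x, y, z each as a share of 0.08 rad, from -1 to 1. A call has 1 to 8 rows; each row shifts and turns the commanded pose from where the row before left it; what a row does not reach is not made up. A row lasts 1/8 s, in which the tool goes at most 62.5 mm and 10.7 degrees, less where a joint would pass 70% of its speed; a pose out of reach is approached as far as the arm can. A call with a number of a shift or a turn outside -1 to 1 is refused whole. A call with a gripper value outside its range is refused whole. "claw" is the finger opening in mm, from 0 to 85.4, set as the call begins (left out, the last holds). The fingers move at their own pace and stop on an object; the grip force is fixed at half the most. Time passes only in rows, so rows that do not move let the fingers close. It gives the time, the measured TCP pose, the force, the opening and the grip force at its end, in the units of the state.
- observe(): the state, without advancing time (a new reading comes with each control period).
- cams.camera(name): name is "side" or "top" or "wrist"; returns a dict with "image" (480x640x3 uint8, red, green, blue), "depth" (480x640 float32, m along the optical axis (not along the pixel's ray), 0 where there is no reading), "fx", "fy", "cx", "cy" (pixels), "R" (3x3) and "t" (3): a world point X has camera coordinates R X + t. Camera axes: x right, y down, z forward; pixel columns grow to the right and rows downward; lengths in m; the calibration is good to about 2 mm. The wrist camera is an equidistant fisheye: a pixel r from the principal point sees the ray r / f radians off the axis. A picture is of the moment at which its call begins.
- job_done(): hands the job in; it is judged then, once.
The state is a dict: "t": time; "qpos": joint angles; "qd": joint speeds; "joint_efforts": joint torques, N m; "position": TCP position; "ee_rot": TCP orientation; "ft_force": force on the tool from outside, world axes, zero at the start; "torque": the same for the moment, N m; "gripper_width": opening from 0.0 (shut) to 1.0 (fully open); "grasp_force": force on a finger pad.
Only numpy, scipy, OpenCV 4.12 (cv2) and the standard library are available. Lean on these libraries where they do the work, as an engineer would, in place of code of your own. Each camera call takes 0.05 s, during which the arm holds its last target. There are 200 camera calls.

## Working session

There is one attempt and no reset: what is moved stays moved. The work goes in short steps, Python scripts to look and compute and a tool call to move; the robot and the scene stay as the last step left them, time stands still between calls to the robot, and variables do not carry over. Pictures are saved under pics/ and viewed, at most 10 in all, crops included, and the job is handed in when it is done.

Besides the shell and the picture viewer there is one more tool, called after "Emit:" as name(argument=value, ...) on one line, values as JSON. drive_tool: Moves the arm, as the interface text tells. Its arguments: {"type":"object","properties":{"targets":{"type":"array"},"claw":{"type":"number"}},"required":["targets"]}

```bash
mkdir -p pics
cat > h.py <<'E'
import numpy as np, cv2
from plant import observe, cams, job_done
def grab(n):
    c=cams.camera(n); np.savez('/tmp/'+n+'.npz',**c); return c
def load(n): return dict(np.load('/tmp/'+n+'.npz'))
def ray(c,u,v):
    d=np.array([(u-c['cx'])/c['fx'],(v-c['cy'])/c['fy'],1.]); R=c['R']; return -R.T@c['t'], R.T@d
def onz(c,u,v,z):
    o,d=ray(c,u,v); return o+d*(z-o[2])/d[2]
def pts(c):
    v,u=np.mgrid[0:480,0:640]; z=c['depth']
    p=np.stack([(u-c['cx'])/c['fx']*z,(v-c['cy'])/c['fy']*z,z],-1)-c['t']
    return p@c['R']
def save(n,im): cv2.imwrite('pics/'+n+'.png',cv2.cvtColor(im,cv2.COLOR_RGB2BGR))
E
python3 - <<'E'
from h import *
for n in('top','side'):
    c=grab(n); save(n+'0',c['image']); print(n,c['fx'],c['R'].round(2).tolist(),c['t'])
s=observe(); print({k:np.round(s[k],3).tolist() for k in s})
E
```

```text
top 531.7461586557268 [[-0.01, -1.0, 0.0], [-0.98, 0.0, -0.19], [0.19, -0.01, -0.98]] [-0.00884374  0.54386192  1.39926247]
side 533.4889853595055 [[0.95, -0.3, 0.02], [-0.17, -0.59, -0.79], [0.25, 0.75, -0.61]] [-0.51077564  0.14368282  1.16921197]
{'t': 0.1, 'qpos': [-77.979, 26.835, -0.664, 91.875, 0.345, 61.388, -3.224], 'qd': [0.031, -0.223, -0.02, -0.14, 0.149, 0.056, -0.037], 'joint_efforts': [0.001, -53.352, 0.022, -25.196, 0.012, 0.004, 0.0], 'position': [0.163, 0.629, 0.241], 'ee_rot': [[-0.968, 0.25, -0.0], [0.25, 0.968, -0.002], [-0.0, -0.002, -1.0]], 'ft_force': [-0.553, -0.667, -0.439], 'torque': [-0.034, 0.028, 0.047], 'grasp_force': 0.0, 'gripper_width': 1.0}
```

View pics/top0.png

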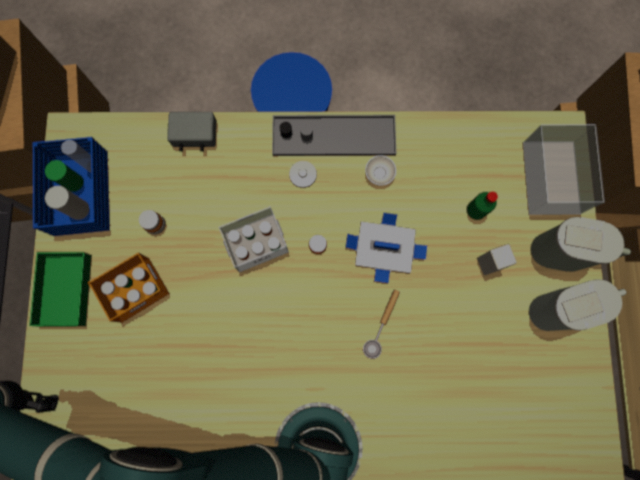

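View pics/side0.png

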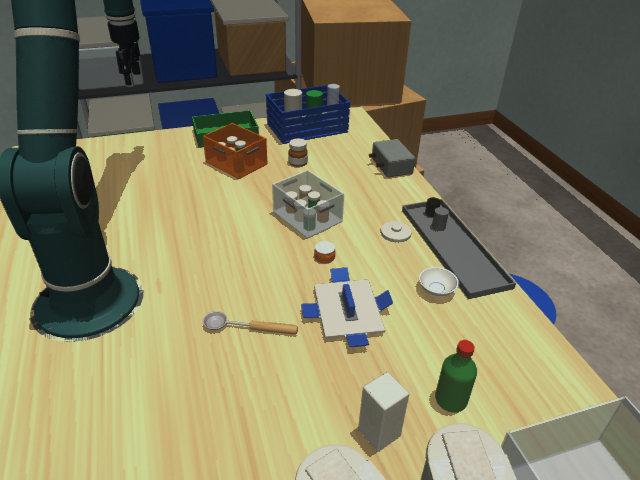

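The top view shows the clear box at (255,240), the white lid with the blue bar at (386,246) and its four clips around it, and the tub between them at (318,243). The orange look-alike is at (130,287).

Run:
```python
from h import *
c=load('top'); P=pts(c); im=c['image']; hsv=cv2.cvtColor(im,cv2.COLOR_RGB2HSV)
def rect(uv,z):
    w=np.array([onz(c,u,v,z)[:2] for u,v in uv],np.float32)*1000
    return cv2.minAreaRect(w)
# lid bar/clips
b=((hsv[...,0]>100)&(hsv[...,0]<130)&(hsv[...,1]>120)&(hsv[...,2]>60)).astype(np.uint8)
b[:200]=0;b[300:]=0;b[:,:335]=0;b[:,440:]=0
n,l,st,ce=cv2.connectedComponentsWithStats(b)
for i in range(1,n):
    if st[i,4]<15: continue
    vu=np.argwhere(l==i); z=np.median(P[l==i][:,2]); 
    print('blue',st[i],ce[i],'z',np.percentile(P[l==i][:,2],[5,25,50,75,95]).round(3),'xyz',np.median(P[l==i],0).round(3),'r',rect(vu[:,::-1],0.05 if abs(ce[i][0]-386)<10 and abs(ce[i][1]-246)<10 else z))
# lid plate white
w=((hsv[...,1]<40)&(hsv[...,2]>130)).astype(np.uint8); w[:210]=0;w[290:]=0;w[:,:340]=0;w[:,:350]=0;w[:,425:]=0
vu=np.argwhere(w); print('plate',rect(vu[:,::-1],.018),np.percentile(P[w>0][:,2],[5,50,95]))
# box
R=np.zeros((480,640),bool); R[190:285,205:300]=1
m=R&(P[...,2]>.08)&(P[...,2]<.1); print(m.sum())
print('rim',cv2.minAreaRect((P[m][:,:2]*1000).astype(np.float32)))
m2=R&(P[...,2]>.05); print('z',np.percentile(P[m2][:,2],[5,25,50,75,95]).round(3))
big=cv2.resize(im[190:300,205:445],None,fx=3.3,fy=3.3,interpolation=cv2.INTER_CUBIC); save('crop1',big)
c=load('side'); P=pts(c)
R=np.zeros((480,640),bool); R[160:245,260:350]=1
m=R&(P[...,2]>.083)&(P[...,2]<.097); print('side rim',m.sum(),cv2.minAreaRect((P[m][:,:2]*1000).astype(np.float32)))
```

```text
blue [382 214  14  11 125] [388.904 218.928] z [0.014 0.02  0.025 0.028 0.034] xyz [ 0.611 -0.204  0.025] r ((611.4354858398438, -202.912841796875), (35.402854919433594, 28.62458038330078), 81.41055297851562)
blue [346 235  12  14 129] [351.6124031  241.55813953] z [0.014 0.018 0.023 0.026 0.03 ] xyz [ 0.548 -0.098  0.023] r ((547.4090576171875, -97.70941162109375), (28.295209884643555, 36.135528564453125), 81.20508575439453)
blue [374 242  25   7 114] [386.3245614  244.95614035] z [0.039 0.047 0.05  0.052 0.055] xyz [ 0.532 -0.191  0.05 ] r ((532.1802368164062, -190.03250122070312), (66.223388671875, 13.009079933166504), 81.4591293334961)
blue [414 245  12  14 147] [419.57823129 251.58503401] z [0.012 0.017 0.019 0.021 0.026] xyz [ 0.519 -0.287  0.019] r ((519.0277099609375, -286.6325378417969), (30.66576385498047, 36.561790466308594), 87.56717681884766)
blue [375 269  14  13 151] [381.52980132 275.34437086] z [0.012 0.014 0.017 0.02  0.022] xyz [ 0.453 -0.179  0.017] r ((452.8268737792969, -179.3021697998047), (35.5682258605957, 32.33987808227539), 81.52759552001953)
plate ((534.2579345703125, -192.11587524414062), (155.416015625, 124.02742767333984), 81.52374267578125) [0.01151221 0.01689228 0.02240693]
381
rim ((549.5491333007812, 171.21173095703125), (127.25242614746094, 150.06996154785156), 22.46320915222168)
z [0.052 0.055 0.06  0.084 0.092]
side rim 507 ((551.2966918945312, 170.29856872558594), (123.99134063720703, 156.30027770996094), 22.42749786376953)
```

View pics/crop1.png

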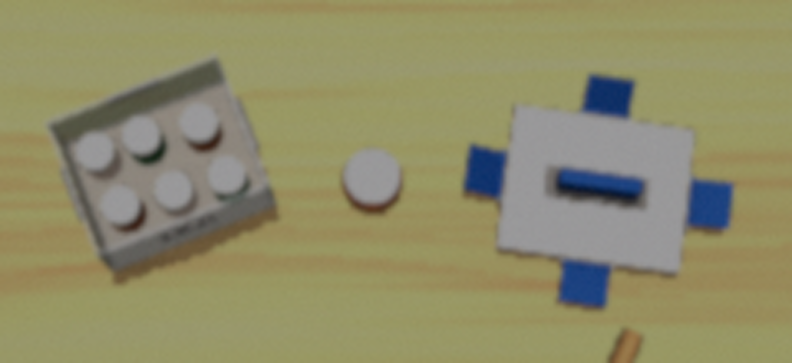

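The crop shows the box rim rotated about 22° and the lid about -8.5°, with nothing lying on the lid. I'll swing above the box first for one close look.

Run:
```python
import numpy as np
a=np.radians(np.linspace(75.47,17.27,13)); r=np.linspace(.650,.576,13)
p=np.c_[r*np.cos(a),r*np.sin(a)]; print((np.diff(p,axis=0)/.05).round(2).tolist())
a=np.radians(np.linspace(17.27,-19.7,9)); r=np.linspace(.576,.566,9)
p=np.c_[r*np.cos(a),r*np.sin(a)]; print((np.diff(p,axis=0)/.05).round(2).tolist())
```

```text
[[1.01, -0.44], [0.96, -0.52], [0.9, -0.59], [0.84, -0.66], [0.78, -0.72], [0.7, -0.78], [0.63, -0.83], [0.55, -0.87], [0.47, -0.91], [0.38, -0.93], [0.3, -0.95], [0.21, -0.96]]
[[0.22, -0.9], [0.14, -0.92], [0.07, -0.92], [-0.01, -0.92], [-0.08, -0.92], [-0.15, -0.91], [-0.23, -0.89], [-0.3, -0.86]]
```

Emit:
drive_tool(targets=[[[1,-0.44,0.1],[0,0,-0.96]],[[0.96,-0.52,0.1],[0,0,-0.97]],[[0.9,-0.59,0.1],[0,0,-0.97]],[[0.84,-0.66,0.1],[0,0,-0.97]],[[0.78,-0.72,0],[0,0,-0.97]],[[0.7,-0.78,0],[0,0,-0.97]],[[0.63,-0.83,0],[0,0,-0.97]],[[0.55,-0.87,0],[0,0,-0.97]]])

```text
t: 1.1
position: [0.4815, 0.3572, 0.2619]
ee_rot: [[-0.64, 0.768, -0.0], [0.768, 0.64, -0.0], [-0.0, -0.001, -1.0]]
ft_force: [0.9, 0.7, -0.0]
gripper_width: 1.002
grasp_force: 0.0
```

Emit:
drive_tool(targets=[[[0.47,-0.91,0],[0,0,-0.97]],[[0.38,-0.93,0],[0,0,-0.97]],[[0.3,-0.95,0],[0,0,-0.97]],[[0.21,-0.96,0],[0,0,-0.97]],[[0,0,0],[0,0,0]],[[0,0,0],[0,0,0]]])

```text
t: 1.85
position: [0.5483, 0.172, 0.262]
ee_rot: [[-0.379, 0.926, -0.001], [0.926, 0.379, 0.0], [0.001, -0.0, -1.0]]
ft_force: [1.0, 0.6, 0.6]
gripper_width: 1.001
grasp_force: 0.0
```

Run:
```python
from h import *
c=grab('wrist'); save('w1',c['image']); print({k:np.round(c[k],3).tolist() for k in('fx','cx','cy','R','t')})
s=observe(); print(s['t'],s['position'],s['ee_rot'])
```

```text
{'fx': 371.648, 'cx': 321.137, 'cy': 246.849, 'R': [[0.926, 0.378, 0.002], [0.362, -0.888, 0.285], [0.109, -0.263, -0.959]], 't': [-0.572, -0.088, 0.384]}
1.9 [0.54811822 0.1727839  0.26198768] [[-3.79954626e-01  9.25004854e-01 -7.08618321e-04]
 [ 9.25004839e-01  3.79955000e-01  4.96583594e-04]
 [ 7.28585309e-04 -4.66796141e-04 -9.99999626e-01]]
```

View pics/w1.png

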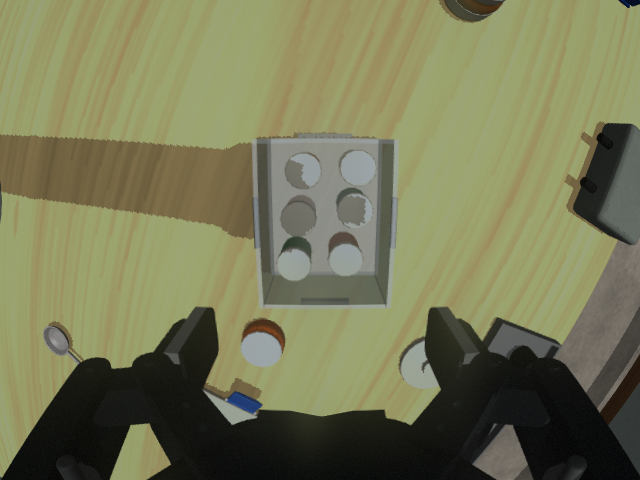

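The wrist view shows the box from above. Its outer rim corners are at about (253,140), (397,140), (389,306) and (263,307), with the tub at (262,343) and the lid's clip at (242,400).

```bash
cat >> h.py <<'E'
def fray(c,u,v):
    x,y=(u-c['cx'])/c['fx'],(v-c['cy'])/c['fy']; r=np.hypot(x,y)+1e-12
    d=np.array([np.sin(r)*x/r,np.sin(r)*y/r,np.cos(r)]); return -c['R'].T@c['t'], c['R'].T@d
def fonz(c,u,v,z):
    o,d=fray(c,u,v); return o+d*(z-o[2])/d[2]
def fpts(c,m):
    out=[]
    for v,u in np.argwhere(m):
        o,d=fray(c,u,v); k=c['R'][2]@d; out.append(o+d*c['depth'][v,u]/k)
    return np.array(out)
E
python3 - <<'E'
from h import *
c=load('wrist')
q=np.array([fonz(c,u,v,.09)[:2] for u,v in[(252.5,140),(397.5,140),(389.5,306.5),(262.5,307)]])*1000
print(q.round(1), q.mean(0), cv2.minAreaRect(q.astype(np.float32)))
e=q[3]-q[0]; f=q[2]-q[1]; g=q[1]-q[0]; h=q[2]-q[3]
for k in(e,f,g,h): print(np.linalg.norm(k),np.degrees(np.arctan2(k[1],k[0])))
m=np.zeros((480,640),bool); m[120:320,240:410]=1; m&=c['depth']>0
P=fpts(c,m); z=P[:,2]; s=(z>.085)&(z<.095)
p=P[s][:,:2]*1000; print(s.sum(),np.median(z[s]),cv2.minAreaRect(p.astype(np.float32)))
a=np.radians(22.4); X=np.array([np.cos(a),np.sin(a)]);Y=np.array([-X[1],X[0]])
for A in(X,Y): d=p@A; print(np.percentile(d,[.5,1,99,99.5]))
E
```

```text
[[468.2 218.4]
 [578.  263.4]
 [634.1 126. ]
 [526.5  81.9]] [551.70149597 172.44052648] ((551.2459106445312, 172.24783325195312), (118.64852142333984, 148.4365234375), 22.311779022216797)
148.4309693016876 -66.85477640825025
148.43662354508413 -67.75789340068195
118.64849210789596 22.31177827489669
116.30894023838475 22.301311156729287
3534 0.09067821519314578 ((550.9835815429688, 171.92605590820312), (121.00791931152344, 150.97994995117188), 22.20424461364746)
[514.90427702 515.14933417 635.11877281 635.2603109 ]
[-125.86533143 -125.6456603    24.19832895   24.31465044]
```

Emit:
drive_tool(targets=[[[0.22,-0.9,0],[0,0,-0.84]],[[0.14,-0.92,0],[0,0,-0.84]],[[0.07,-0.92,0],[0,0,-0.84]],[[-0.01,-0.92,0],[0,0,-0.84]],[[-0.08,-0.92,0],[0,0,-0.84]],[[-0.15,-0.91,0],[0,0,-0.84]],[[-0.23,-0.89,0],[0,0,-0.84]],[[-0.3,-0.86,0],[0,0,-0.84]]])

```text
t: 2.9
position: [0.532, -0.1902, 0.2621]
ee_rot: [[0.148, 0.989, 0.0], [0.989, -0.148, 0.0], [0.0, -0.0, -1.0]]
ft_force: [-0.3, 0.4, -1.2]
gripper_width: 0.997
grasp_force: 0.0
```

Emit:
drive_tool(targets=[[[0,0,-0.6],[0,0,0]],[[0,0,0],[0,0,0]],[[0,0,0],[0,0,0]]])

```text
t: 3.28
position: [0.5326, -0.1892, 0.2327]
ee_rot: [[0.147, 0.989, 0.0], [0.989, -0.147, 0.0], [0.0, 0.0, -1.0]]
ft_force: [-0.0, -0.5, 0.6]
gripper_width: 1.003
grasp_force: 0.0
```

Run:
```python
from h import *
c=grab('wrist'); save('w2',c['image']); s=observe(); print(s['t'],s['position'],s['ee_rot'][:2,1])
hsv=cv2.cvtColor(c['image'],cv2.COLOR_RGB2HSV)
b=((hsv[...,0]>100)&(hsv[...,0]<130)&(hsv[...,1]>120)&(hsv[...,2]>40)).astype(np.uint8)
n,l,st,ce=cv2.connectedComponentsWithStats(b)
for i in range(1,n):
    if st[i,4]<150: continue
    P=fpts(c,l==i); print(st[i],np.median(P,0).round(4),'z',np.percentile(P[:,2],[2,50,98]).round(4))
    T=P[P[:,2]>.048][:,:2]*1000
    if len(T)>100: print('  bar top',len(T),cv2.minAreaRect(T.astype(np.float32)))
m=np.zeros((480,640),bool); m[90:330,200:450]=1; m&=(c['depth']>0)&(hsv[...,1]<50)&(hsv[...,2]>60)
P=fpts(c,m); q=P[(P[:,2]>.014)&(P[:,2]<.022)]; print(len(q),np.median(q[:,2]),cv2.minAreaRect((q[:,:2]*1000).astype(np.float32)))
```

```text
3.325 [ 0.53271365 -0.1894364   0.23305597] [ 0.98915603 -0.14686404]
[319 189  12  28 252] [ 0.5378 -0.1719  0.0528] z [0.0514 0.0528 0.0542]
  bar top 252 ((540.9600830078125, -150.5446319580078), (65.14022827148438, 9.440420150756836), 81.4311752319336)
[ 221  197   37   41 1354] [ 0.4543 -0.178   0.0182] z [0.0162 0.0182 0.0204]
[ 390  198   35   44 1320] [ 0.6128 -0.2018  0.0273] z [0.0177 0.0273 0.0372]
[322 294  21  32 610] [ 0.53   -0.2873  0.0203] z [0.0167 0.0203 0.0244]
19123 0.018820536199231352 ((521.0322265625, -184.6864013671875), (170.5087127685547, 170.77130126953125), 81.02625274658203)
```

View pics/w2.png

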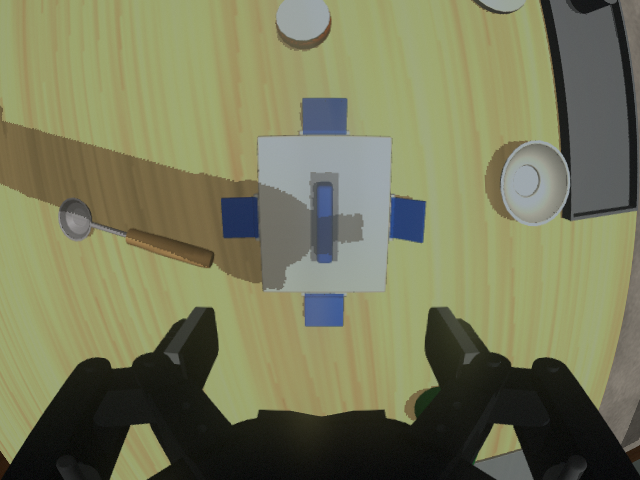

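The wrist view shows the lid's plate corners at (258,136), (391,136), (386,291) and (263,292). The bar runs from (324,182) to (324,263), and the four clips stick out around the plate.

Run:
```python
from h import *
c=load('wrist')
for z,L in((.018,[(257.5,136),(391.5,136),(386,291.5),(262.5,292)]),(.052,[(316,182),(331.5,182),(332,263),(316.5,263)])):
    q=np.array([fonz(c,u,v,z)[:2] for u,v in L])*1000
    print(q.mean(0),cv2.minAreaRect(q.astype(np.float32)))
```

```text
[ 535.3737196  -190.72372852] ((535.2023315429688, -190.6765594482422), (155.6238555908203, 126.67866516113281), 81.66484832763672)
[ 534.74100379 -189.25598563] ((534.9208984375, -189.28857421875), (72.14924621582031, 13.814826011657715), 81.68018341064453)
```

Emit:
drive_tool(targets=[[[0.05,-0.01,-0.8],[0,0,0]],[[0,0,-1],[0,0,0]],[[0,0,-1],[0,0,0]],[[0,0,-0.6],[0,0,0]],[[0,0,-0.3],[0,0,0]],[[0,0,-0.2],[0,0,0]],[[0,0,-0.06],[0,0,0]],[[0,0,0],[0,0,0]]])

```text
t: 4.32
position: [0.5348, -0.1913, 0.0351]
ee_rot: [[0.149, 0.989, 0.001], [0.989, -0.149, -0.0], [-0.0, 0.002, -1.0]]
ft_force: [0.4, 0.2, 0.4]
gripper_width: 1.003
grasp_force: 0.0
```

Emit:
drive_tool(targets=[[[0,0,0],[0,0,0]],[[0,0,0],[0,0,0]],[[0,0,0],[0,0,0]],[[0,0,0],[0,0,0]],[[0,0,0],[0,0,0]],[[0,0,0],[0,0,0]],[[0,0,0],[0,0,0]],[[0,0,0],[0,0,0]]], claw=0)

```text
t: 5.32
position: [0.5345, -0.1913, 0.0346]
ee_rot: [[0.149, 0.989, 0.001], [0.989, -0.149, -0.0], [-0.0, 0.001, -1.0]]
ft_force: [0.0, 0.9, 5.8]
gripper_width: 0.153
grasp_force: 59.5
```

Emit:
drive_tool(targets=[[[0,0,0.2],[0,0,0]],[[0,0,0.5],[0,0,0]],[[0,0,0.8],[0,0,0]],[[0,0,0.8],[0,0,0]],[[0,0,0.7],[0,0,0]],[[0,0,0.2],[0,0,0]]])

```text
t: 6.08
position: [0.5346, -0.1914, 0.1961]
ee_rot: [[0.15, 0.989, 0.003], [0.989, -0.15, -0.0], [0.0, 0.003, -1.0]]
ft_force: [0.4, -0.8, -3.5]
gripper_width: 0.156
grasp_force: 58.8
```

Emit:
drive_tool(targets=[[[0.1,0.3,0],[0,0,0.3]],[[0.2,0.7,0],[0,0,0.7]],[[0.2,0.8,0],[0,0,0.8]],[[0.1,0.85,0],[0,0,0.8]],[[0.05,0.85,0],[0,0,0.8]],[[0,0.85,0],[0,0,0.8]],[[0,0.85,0],[0,0,0.8]],[[-0.05,0.85,0],[0,0,0.8]]])

```text
t: 7.08
position: [0.5624, 0.114, 0.1919]
ee_rot: [[-0.313, 0.95, -0.004], [0.95, 0.313, -0.001], [0.0, -0.004, -1.0]]
ft_force: [1.1, 0.6, -2.9]
gripper_width: 0.152
grasp_force: 58.7
```

Emit:
drive_tool(targets=[[[-0.1,0.7,0],[0,0,0.5]],[[-0.1,0.4,0],[0,0,0.3]],[[-0.08,0.11,0],[0,0,0.13]],[[0,0,0],[0,0,0]],[[0,0,0],[0,0,0]],[[0,0,0],[0,0,0]]])

```text
t: 7.82
position: [0.5505, 0.1706, 0.1944]
ee_rot: [[-0.377, 0.926, 0.0], [0.926, 0.377, -0.0], [-0.0, 0.0, -1.0]]
ft_force: [0.1, 0.1, -3.5]
gripper_width: 0.148
grasp_force: 58.8
```

Run:
```python
from h import *
c=grab('wrist'); save('w3',c['image']); s=observe(); print(s['t'],s['position'],s['ee_rot'][:,1],s['ee_rot'][:,2],s['ft_force'],s['gripper_width'])
```

```text
7.875 [0.55043667 0.17084295 0.19443245] [9.26176806e-01 3.77089430e-01 2.92183959e-04] [ 3.79270016e-04 -1.56692691e-04 -9.99999916e-01] [ 0.60503678  0.03542311 -3.00644793] 0.15329873540557626
```

View pics/w3.png

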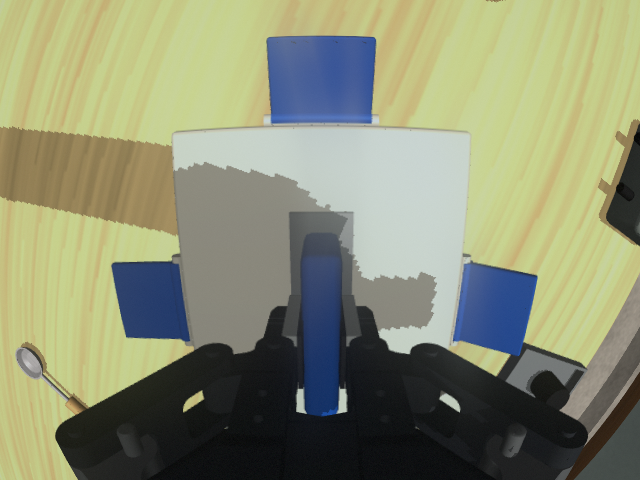

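The lid hangs level in the grip: far plate corners at (173,131) and (470,131), raised clips at the left, right and far edges. I'll compute the lid's actual pose from these corners.

Run:
```python
from h import *
c=load('wrist')
hsv=cv2.cvtColor(c['image'],cv2.COLOR_RGB2HSV)
m=np.zeros((480,640),bool); m[128:300,150:490]=1; m&=(c['depth']>0)&(hsv[...,1]<40)
P=fpts(c,m); P=P[(P[:,2]>.16)&(P[:,2]<.19)]
A=np.c_[P[:,:2]-[.55,.17],np.ones(len(P))]; k=np.linalg.lstsq(A,P[:,2],rcond=None)[0]; print('plane',k,len(P))
z=k[2]
q=np.array([fonz(c,u,v,z)[:2] for u,v in[(172.5,132),(470.5,132)]])*1000
d=q[1]-q[0]; a=np.arctan2(d[1],d[0]); print(q,np.linalg.norm(d),np.degrees(a))
X=np.array([np.cos(a),np.sin(a)]);Y=np.array([-X[1],X[0]])
ctr=q.mean(0)-78*Y; print('ctr',ctr)
a2=np.radians(22.3);X=np.array([np.cos(a2),np.sin(a2)]);Y=np.array([-X[1],X[0]])
pr=P[:,:2]*1000
s=(pr@Y)>(ctr@Y+25)
for A,v in((X,pr[s]@X),(Y,pr@Y)): print(np.percentile(v,[.5,99.5]), np.percentile(v,[.5,99.5]).mean())
print('box',np.array([551,172.2])@X,np.array([551,172.2])@Y,'lid',ctr@X,ctr@Y)
```

```text
plane [ 0.00395231 -0.00328493  0.17896236] 46817
[[463.50474998 219.56841812]
 [577.58217935 265.87405392]] 123.11730909100511 22.09292654327587
ctr [549.88003496 170.44838051]
[512.00777343 634.6658505 ] 573.3368119635031
[-46.59986448  26.57886072] -10.01050187843243
box 575.1329055014606 -49.759230394450135 lid 573.4320401575613 -50.95486813803929
```

Emit:
drive_tool(targets=[[[0.024,0.036,0],[0,0,0.04]],[[0,0,-0.4],[0,0,0]],[[0,0,-0.5],[0,0,0]],[[0,0,-0.3],[0,0,0]],[[0,0,-0.15],[0,0,0]],[[0,0,-0.05],[0,0,0]],[[0,0,0],[0,0,0]]])

```text
t: 8.75
position: [0.5517, 0.1737, 0.1248]
ee_rot: [[-0.382, 0.924, 0.001], [0.924, 0.382, 0.0], [-0.0, 0.001, -1.0]]
ft_force: [-0.2, -0.1, -2.2]
gripper_width: 0.154
grasp_force: 58.7
```

Emit:
drive_tool(targets=[[[0,0,-0.05],[0,0,0]],[[0,0,-0.05],[0,0,0]],[[0,0,0],[0,0,0]],[[0,0,0],[0,0,0]]])

```text
t: 9.25
position: [0.5514, 0.1736, 0.1193]
ee_rot: [[-0.382, 0.924, 0.0], [0.924, 0.382, -0.0], [-0.0, 0.0, -1.0]]
ft_force: [0.3, 0.7, -3.5]
gripper_width: 0.155
grasp_force: 58.7
```

Emit:
drive_tool(targets=[[[0,0,-0.05],[0,0,0]],[[0,0,-0.04],[0,0,0]],[[0,0,0],[0,0,0]],[[0,0,0],[0,0,0]]])

```text
t: 9.75
position: [0.5513, 0.1736, 0.1147]
ee_rot: [[-0.382, 0.924, -0.0], [0.924, 0.382, -0.0], [-0.0, -0.0, -1.0]]
ft_force: [0.2, -0.0, -2.4]
gripper_width: 0.152
grasp_force: 58.7
```

Emit:
drive_tool(targets=[[[0,0,-0.02],[0,0,0]],[[0,0,0],[0,0,0]],[[0,0,0],[0,0,0]]])

```text
t: 10.12
position: [0.5513, 0.1736, 0.1146]
ee_rot: [[-0.382, 0.924, -0.0], [0.924, 0.382, 0.0], [0.0, 0.0, -1.0]]
ft_force: [-2.5, -0.8, 5.2]
gripper_width: 0.153
grasp_force: 59.9
```

Emit:
drive_tool(targets=[[[0,0,0],[0,0,0]],[[0,0,0],[0,0,0]],[[0,0,0],[0,0,0]],[[0,0,0.3],[0,0,0]],[[0,0,0.8],[0,0,0]],[[0,0,1],[0,0,0]],[[0,0,0.6],[0,0,0]]], claw=45)

```text
t: 11.0
position: [0.5523, 0.1737, 0.2525]
ee_rot: [[-0.381, 0.924, 0.004], [0.924, 0.381, 0.002], [0.0, 0.004, -1.0]]
ft_force: [0.1, 0.3, -0.7]
gripper_width: 0.528
grasp_force: 0.0
```

Emit:
drive_tool(targets=[[[0,0,0],[0,0,0]],[[0,0,0],[0,0,0]],[[0,0,0],[0,0,0]],[[0,0,0],[0,0,0]]], claw=0)

```text
t: 11.5
position: [0.5509, 0.1734, 0.2478]
ee_rot: [[-0.382, 0.924, -0.002], [0.924, 0.382, -0.001], [-0.0, -0.002, -1.0]]
ft_force: [1.2, -0.8, 0.4]
gripper_width: 0.002
grasp_force: 0.0
```

Run:
```python
from h import *
c=grab('wrist'); save('w4',c['image']); s=observe(); print(s['t'],s['position'],s['ee_rot'][:,1],s['ft_force'],s['gripper_width'])
hsv=cv2.cvtColor(c['image'],cv2.COLOR_RGB2HSV)
m=np.zeros((480,640),bool); m[80:300,200:440]=1; m&=(c['depth']>0)&(hsv[...,1]<40)
P=fpts(c,m); P=P[(P[:,2]>.085)&(P[:,2]<.115)]
A=np.c_[P[:,:2]-[.551,.172],np.ones(len(P))]; print('plane',np.linalg.lstsq(A,P[:,2],rcond=None)[0],len(P))
a2=np.radians(22.3);X=np.array([np.cos(a2),np.sin(a2)]);Y=np.array([-X[1],X[0]])
b=((hsv[...,0]>100)&(hsv[...,0]<130)&(hsv[...,1]>120)&(hsv[...,2]>40)).astype(np.uint8)
n,l,st,ce=cv2.connectedComponentsWithStats(b)
for i in range(1,n):
    if st[i,4]<150: continue
    P=fpts(c,l==i); Q=(P[:,:2]-[.551,.1722]); print(st[i],[np.percentile(v,[2,50,98]).round(3).tolist() for v in(Q@X,Q@Y,P[:,2])])
```

```text
11.55 [0.55099345 0.17348238 0.24795847] [ 0.92435026  0.38154188 -0.0015482 ] [-0.03689401  1.12106694 -0.60692582] 0.0020649243975387928
plane [0.00275283 0.00016068 0.09902018] 24551
[ 198  208   45   48 1974] [[-0.098, -0.081, -0.065], [-0.017, 0.002, 0.021], [0.096, 0.098, 0.1]]
[ 402  208   43   55 1904] [[0.065, 0.079, 0.092], [-0.016, 0.002, 0.021], [0.098, 0.107, 0.117]]
[316 258  15  31 390] [[-0.004, 0.002, 0.006], [-0.031, -0.021, -0.009], [0.131, 0.133, 0.134]]
```

View pics/w4.png

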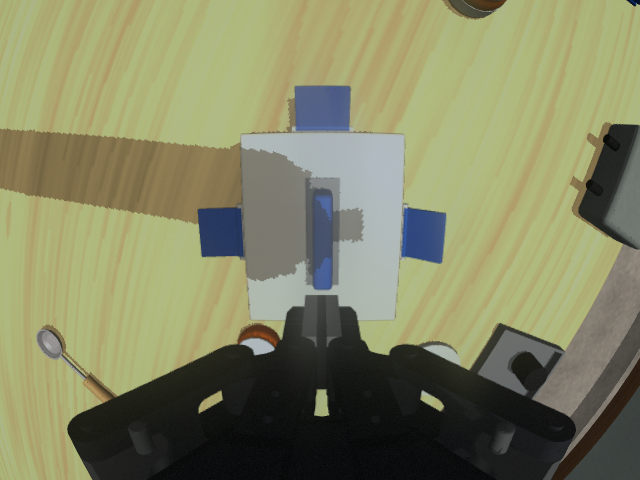

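The lid is on the box and level; its clips show at (220,232), (424,235) and (323,108), the fourth hidden by the gripper. Before folding, I'll measure the shut gripper's profile from the depth image.

Run:
```python
from h import *
c=load('wrist'); s=observe()
m=np.zeros((480,640),bool); m[290:470:2,60:580:2]=1; m&=(c['depth']>0)
P=fpts(c,m); T=(P-s['position'])@s['ee_rot']
T=T[P[:,2]>.16]
for z in range(15,-130,-10):
    k=T[(T[:,2]*1000<z)&(T[:,2]*1000>=z-10)]
    if len(k): print(z,len(k),(k[:,:2].min(0)*1000).round(),(k[:,:2].max(0)*1000).round())
```

```text
15 10 [11. -7.] [11.  5.]
5 156 [  6. -14.] [12. 12.]
-5 221 [  6. -15.] [12. 13.]
-15 210 [  6. -14.] [12. 12.]
-25 392 [-11. -30.] [14. 27.]
-35 1209 [-12. -38.] [14. 36.]
-45 1685 [ -9. -45.] [17. 43.]
-55 2144 [ -9. -54.] [18. 51.]
-65 2730 [ -9. -61.] [18. 58.]
-75 3675 [ -0. -63.] [21. 61.]
-85 654 [  5. -53.] [21. 50.]
```

Emit:
drive_tool(targets=[[[-0.87,-0.36,0],[0,0,0]],[[-0.88,-0.36,0],[0,0,0]],[[0,0,-1],[0,0,0]],[[0,0,-0.9],[0,0,0]],[[0,0,-0.4],[0,0,0]],[[0,0,-0.2],[0,0,0]],[[0,0,-0.2],[0,0,0]],[[0,0,-0.2],[0,0,0]]])

```text
t: 12.55
position: [0.4643, 0.1378, 0.1038]
ee_rot: [[-0.382, 0.924, 0.001], [0.924, 0.382, 0.001], [0.0, 0.001, -1.0]]
ft_force: [0.2, 0.6, 1.0]
gripper_width: 0.002
grasp_force: 0.8
```

Emit:
drive_tool(targets=[[[0,0,-0.2],[0,0,0]],[[0,0,-0.2],[0,0,0]],[[0,0,-0.04],[0,0,0]],[[0,0,0],[0,0,0]]])

```text
t: 13.05
position: [0.4637, 0.1375, 0.0816]
ee_rot: [[-0.382, 0.924, -0.0], [0.924, 0.382, -0.0], [-0.0, -0.0, -1.0]]
ft_force: [0.5, -0.2, -0.6]
gripper_width: 0.001
grasp_force: 0.0
```

Emit:
drive_tool(targets=[[[0.05,0.02,0],[0,0,0]],[[0.05,0.02,0],[0,0,0]],[[0.04,0.016,0],[0,0,0]],[[0,0,0],[0,0,0]]])

```text
t: 13.55
position: [0.4709, 0.1406, 0.0818]
ee_rot: [[-0.382, 0.924, 0.0], [0.924, 0.382, 0.0], [-0.0, 0.0, -1.0]]
ft_force: [-1.7, -0.2, -0.6]
gripper_width: -0.001
grasp_force: 0.5
```

Emit:
drive_tool(targets=[[[0.04,0.016,0],[0,0,0]],[[0,0,0],[0,0,0]],[[0,0,0],[0,0,0]]])

```text
t: 13.92
position: [0.4729, 0.1413, 0.0818]
ee_rot: [[-0.382, 0.924, 0.0], [0.924, 0.382, 0.0], [-0.0, 0.0, -1.0]]
ft_force: [-1.2, -0.6, -0.1]
gripper_width: -0.003
grasp_force: 0.7
```

Emit:
drive_tool(targets=[[[0.03,0.012,0],[0,0,0]],[[0,0,0],[0,0,0]],[[0,0,0],[0,0,0]]])

```text
t: 14.3
position: [0.474, 0.1418, 0.0817]
ee_rot: [[-0.382, 0.924, -0.001], [0.924, 0.382, -0.0], [0.0, -0.001, -1.0]]
ft_force: [-2.9, -1.2, -1.2]
gripper_width: -0.001
grasp_force: 1.2
```

Emit:
drive_tool(targets=[[[0.04,0.016,0],[0,0,0]],[[0,0,0],[0,0,0]],[[0,0,0],[0,0,0]]])

```text
t: 14.68
position: [0.4765, 0.1428, 0.0818]
ee_rot: [[-0.382, 0.924, 0.0], [0.924, 0.382, 0.0], [-0.0, 0.0, -1.0]]
ft_force: [-2.2, 0.3, -2.0]
gripper_width: 0.004
grasp_force: 1.1
```

Emit:
drive_tool(targets=[[[0.04,0.016,0],[0,0,0]],[[0,0,0],[0,0,0]],[[0,0,0],[0,0,0]]])

```text
t: 15.05
position: [0.4767, 0.1428, 0.0815]
ee_rot: [[-0.381, 0.924, -0.004], [0.924, 0.381, -0.001], [0.001, -0.004, -1.0]]
ft_force: [-6.6, -1.7, 2.1]
gripper_width: -0.001
grasp_force: 3.4
```

Emit:
drive_tool(targets=[[[0.03,0.012,0],[0,0,0]],[[0,0,0],[0,0,0]],[[0,0,0],[0,0,0]]])

```text
t: 15.42
position: [0.4768, 0.1429, 0.0812]
ee_rot: [[-0.381, 0.924, -0.007], [0.924, 0.381, -0.002], [0.001, -0.007, -1.0]]
ft_force: [-10.0, -3.2, 4.5]
gripper_width: -0.003
grasp_force: 5.3
```

Emit:
drive_tool(targets=[[[-0.28,-0.11,0],[0,0,0]],[[0,0,0.6],[0,0,0]],[[0,0,0.9],[0,0,0]],[[0,0,0.9],[0,0,0]],[[0.86,0.35,0],[0,0,0]],[[0.86,0.35,0],[0,0,0]],[[0.86,0.35,0],[0,0,0]],[[0.86,0.36,0],[0,0,0]]])

```text
t: 16.42
position: [0.6401, 0.2097, 0.2026]
ee_rot: [[-0.382, 0.924, 0.004], [0.924, 0.382, 0.001], [-0.0, 0.004, -1.0]]
ft_force: [-0.4, -0.6, 0.6]
gripper_width: 0.002
grasp_force: 0.0
```

Emit:
drive_tool(targets=[[[0,0,0],[0,0,0]],[[0,0,-0.9],[0,0,0]],[[0,0,-0.5],[0,0,0]],[[0,0,-0.25],[0,0,0]],[[0,0,-0.25],[0,0,0]],[[0,0,-0.25],[0,0,0]],[[0,0,-0.25],[0,0,0]],[[0,0,0],[0,0,0]]])

```text
t: 17.42
position: [0.637, 0.2087, 0.0805]
ee_rot: [[-0.382, 0.924, -0.002], [0.924, 0.382, -0.001], [-0.0, -0.002, -1.0]]
ft_force: [0.0, -0.2, -0.4]
gripper_width: 0.003
grasp_force: 0.0
```

Emit:
drive_tool(targets=[[[-0.05,-0.02,0],[0,0,0]],[[-0.05,-0.02,0],[0,0,0]],[[-0.05,-0.02,0],[0,0,0]],[[-0.05,-0.02,0],[0,0,0]],[[-0.05,-0.02,0],[0,0,0]],[[0,0,0],[0,0,0]],[[0,0,0],[0,0,0]]])

```text
t: 18.3
position: [0.6256, 0.2042, 0.082]
ee_rot: [[-0.382, 0.924, 0.001], [0.924, 0.382, 0.0], [-0.0, 0.001, -1.0]]
ft_force: [3.5, 1.0, -0.2]
gripper_width: -0.001
grasp_force: 1.8
```

Emit:
drive_tool(targets=[[[-0.04,-0.016,0],[0,0,0]],[[0,0,0],[0,0,0]],[[0,0,0],[0,0,0]]])

```text
t: 18.68
position: [0.6255, 0.204, 0.0825]
ee_rot: [[-0.382, 0.924, 0.005], [0.924, 0.382, 0.001], [-0.001, 0.005, -1.0]]
ft_force: [8.0, 2.1, -2.5]
gripper_width: -0.002
grasp_force: 4.1
```

Emit:
drive_tool(targets=[[[-0.04,-0.016,0],[0,0,0]],[[0,0,0],[0,0,0]],[[0,0,0],[0,0,0]]])

```text
t: 19.05
position: [0.6253, 0.204, 0.0832]
ee_rot: [[-0.382, 0.924, 0.009], [0.924, 0.382, 0.003], [-0.001, 0.01, -1.0]]
ft_force: [11.5, 4.4, -3.2]
gripper_width: 0.002
grasp_force: 6.1
```

Emit:
drive_tool(targets=[[[-0.03,-0.012,0],[0,0,0]],[[0,0,0],[0,0,0]],[[0,0,0],[0,0,0]]])

```text
t: 19.42
position: [0.6252, 0.204, 0.0838]
ee_rot: [[-0.382, 0.924, 0.013], [0.924, 0.382, 0.004], [-0.001, 0.013, -1.0]]
ft_force: [14.4, 5.2, -5.0]
gripper_width: -0.005
grasp_force: 7.6
```

Emit:
drive_tool(targets=[[[0.32,0.13,0],[0,0,0]],[[0,0,0.6],[0,0,0]],[[0,0,0.9],[0,0,0]],[[0,0,0.9],[0,0,0]],[[-0.84,0.43,0],[0,0,0]],[[-0.84,0.43,0],[0,0,0]],[[-0.84,0.44,0],[0,0,0]],[[0,0,0],[0,0,0]]])

```text
t: 20.42
position: [0.5052, 0.2755, 0.2012]
ee_rot: [[-0.387, 0.922, -0.005], [0.922, 0.387, -0.0], [0.002, -0.005, -1.0]]
ft_force: [-0.8, 0.3, -0.2]
gripper_width: 0.004
grasp_force: 0.0
```

Emit:
drive_tool(targets=[[[0,0,0],[0,0,0]],[[0,0,-0.9],[0,0,0]],[[0,0,-0.5],[0,0,0]],[[0,0,-0.25],[0,0,0]],[[0,0,-0.25],[0,0,0]],[[0,0,-0.25],[0,0,0]],[[0,0,-0.25],[0,0,0]],[[0,0,0],[0,0,0]]])

```text
t: 21.42
position: [0.5093, 0.2731, 0.0808]
ee_rot: [[-0.382, 0.924, -0.001], [0.924, 0.382, -0.001], [-0.0, -0.002, -1.0]]
ft_force: [-0.1, 0.2, 0.3]
gripper_width: 0.001
grasp_force: 0.0
```

Emit:
drive_tool(targets=[[[0.02,-0.05,0],[0,0,0]],[[0.02,-0.05,0],[0,0,0]],[[0.02,-0.05,0],[0,0,0]],[[0.02,-0.05,0],[0,0,0]],[[0.02,-0.05,0],[0,0,0]],[[0,0,0],[0,0,0]],[[0,0,0],[0,0,0]]])

```text
t: 22.3
position: [0.515, 0.2604, 0.0818]
ee_rot: [[-0.381, 0.924, 0.0], [0.924, 0.381, -0.001], [-0.001, -0.0, -1.0]]
ft_force: [-0.3, 0.8, -0.6]
gripper_width: 0.001
grasp_force: 0.1
```

Emit:
drive_tool(targets=[[[0.016,-0.04,0],[0,0,0]],[[0,0,0],[0,0,0]],[[0,0,0],[0,0,0]]])

```text
t: 22.68
position: [0.5154, 0.2592, 0.0817]
ee_rot: [[-0.382, 0.924, -0.0], [0.924, 0.382, 0.0], [0.0, -0.0, -1.0]]
ft_force: [0.1, 3.0, -1.5]
gripper_width: -0.001
grasp_force: 1.2
```

Emit:
drive_tool(targets=[[[0.016,-0.04,0],[0,0,0]],[[0,0,0],[0,0,0]],[[0,0,0],[0,0,0]]])

```text
t: 23.05
position: [0.5155, 0.2589, 0.0817]
ee_rot: [[-0.383, 0.924, -0.001], [0.924, 0.383, 0.002], [0.002, -0.0, -1.0]]
ft_force: [-2.0, 6.5, -1.9]
gripper_width: 0.003
grasp_force: 3.2
```

Emit:
drive_tool(targets=[[[0.016,-0.04,0],[0,0,0]],[[0,0,0],[0,0,0]],[[0,0,0],[0,0,0]]])

```text
t: 23.42
position: [0.5155, 0.2588, 0.0817]
ee_rot: [[-0.384, 0.923, -0.002], [0.923, 0.384, 0.004], [0.004, -0.0, -1.0]]
ft_force: [-3.0, 9.6, -2.1]
gripper_width: 0.001
grasp_force: 5.2
```

Emit:
drive_tool(targets=[[[-0.12,0.3,0],[0,0,0]],[[0,0,0.6],[0,0,0]],[[0,0,0.9],[0,0,0]],[[0,0,0.9],[0,0,0]],[[0.4,-0.96,0],[0,0,0]],[[0.4,-0.98,0],[0,0,0]],[[0.4,-0.98,0],[0,0,0]],[[0.4,-0.98,0],[0,0,0]]])

```text
t: 24.42
position: [0.5919, 0.0728, 0.2022]
ee_rot: [[-0.381, 0.924, 0.001], [0.924, 0.381, -0.001], [-0.001, 0.0, -1.0]]
ft_force: [0.6, -0.2, -0.3]
gripper_width: -0.001
grasp_force: 0.0
```

Emit:
drive_tool(targets=[[[0,0,0],[0,0,0]],[[0,0,0],[0,0,0]]])

```text
t: 24.68
position: [0.591, 0.0748, 0.2017]
ee_rot: [[-0.381, 0.925, -0.0], [0.925, 0.381, -0.0], [-0.0, -0.0, -1.0]]
ft_force: [0.4, 0.1, -1.8]
gripper_width: -0.001
grasp_force: 0.0
```

Emit:
drive_tool(targets=[[[0,0,-0.9],[0,0,0]],[[0,0,-0.5],[0,0,0]],[[0,0,-0.25],[0,0,0]],[[0,0,-0.25],[0,0,0]],[[0,0,-0.25],[0,0,0]],[[0,0,-0.25],[0,0,0]],[[0,0,0],[0,0,0]]])

```text
t: 25.55
position: [0.5907, 0.0746, 0.0808]
ee_rot: [[-0.381, 0.924, -0.001], [0.924, 0.381, -0.001], [0.0, -0.002, -1.0]]
ft_force: [-0.1, 1.0, 0.5]
gripper_width: 0.002
grasp_force: 0.0
```

Emit:
drive_tool(targets=[[[-0.02,0.05,0],[0,0,0]],[[-0.02,0.05,0],[0,0,0]],[[-0.02,0.05,0],[0,0,0]],[[-0.02,0.05,0],[0,0,0]],[[0,0,0],[0,0,0]],[[0,0,0],[0,0,0]]])

```text
t: 26.3
position: [0.5871, 0.0853, 0.0818]
ee_rot: [[-0.382, 0.924, -0.0], [0.924, 0.382, 0.0], [0.001, 0.0, -1.0]]
ft_force: [-0.1, 0.3, -1.5]
gripper_width: -0.006
grasp_force: 0.0
```

Emit:
drive_tool(targets=[[[-0.016,0.04,0],[0,0,0]],[[0,0,0],[0,0,0]],[[0,0,0],[0,0,0]]])

```text
t: 26.68
position: [0.5869, 0.0857, 0.0818]
ee_rot: [[-0.381, 0.925, 0.001], [0.925, 0.381, -0.001], [-0.001, 0.0, -1.0]]
ft_force: [3.3, -5.5, -1.6]
gripper_width: -0.004
grasp_force: 2.6
```

Emit:
drive_tool(targets=[[[-0.016,0.04,0],[0,0,0]],[[0,0,0],[0,0,0]],[[0,0,0],[0,0,0]]])

```text
t: 27.05
position: [0.5868, 0.0859, 0.0819]
ee_rot: [[-0.38, 0.925, 0.002], [0.925, 0.38, -0.003], [-0.004, 0.001, -1.0]]
ft_force: [4.3, -7.5, -2.6]
gripper_width: 0.001
grasp_force: 4.4
```

Emit:
drive_tool(targets=[[[-0.016,0.04,0],[0,0,0]],[[0,0,0],[0,0,0]],[[0,0,0],[0,0,0]],[[0.12,-0.3,0],[0,0,0]],[[0,0,0.8],[0,0,0]],[[0,0,1],[0,0,0]],[[0,0,1],[0,0,0]]])

```text
t: 27.92
position: [0.5902, 0.0768, 0.2232]
ee_rot: [[-0.382, 0.924, -0.001], [0.924, 0.382, 0.001], [0.002, -0.001, -1.0]]
ft_force: [0.3, 0.9, -0.2]
gripper_width: -0.006
grasp_force: 0.0
```

Emit:
drive_tool(targets=[[[-0.4,0.9,0.6],[0,0,0]],[[-0.4,0.9,0.6],[0,0,0]],[[0,0,0],[0,0,0]],[[0,0,0],[0,0,0]]])

```text
t: 28.42
position: [0.5504, 0.1659, 0.2817]
ee_rot: [[-0.382, 0.924, -0.001], [0.924, 0.382, 0.0], [0.001, -0.0, -1.0]]
ft_force: [0.1, -0.9, -0.1]
gripper_width: -0.002
grasp_force: 0.0
```

Run:
```python
from h import *
c=grab('wrist'); a=c['image'][60:400,150:490]; s=observe(); print(s['t'],s['position'],s['ft_force'])
d=grab('side'); b=d['image'][150:250,250:370]
b=cv2.resize(b,(408,340),interpolation=cv2.INTER_CUBIC); save('fin',np.hstack([a,b]))
hsv=cv2.cvtColor(c['image'],cv2.COLOR_RGB2HSV)
a2=np.radians(22.3);X=np.array([np.cos(a2),np.sin(a2)]);Y=np.array([-X[1],X[0]])
m=np.zeros((480,640),bool); m[80:310,200:440]=1; m&=(c['depth']>0)&(hsv[...,1]<40)
P=fpts(c,m); P=P[(P[:,2]>.085)&(P[:,2]<.115)]; Q=P[:,:2]-[.551,.1722]
print('plane',np.linalg.lstsq(np.c_[Q,np.ones(len(P))],P[:,2],rcond=None)[0],np.percentile(Q@X,[.5,99.5]),np.percentile(Q@Y,[.5,99.5]))
m=(hsv[...,0]>100)&(hsv[...,0]<130)&(hsv[...,1]>120)&(hsv[...,2]>30)
m[:60]=0;m[400:]=0;m[:,:150]=0;m[:,490:]=0
n,l,st,ce=cv2.connectedComponentsWithStats(m.astype(np.uint8))
for i in range(1,n):
    if st[i,4]<20: continue
    P=fpts(c,l==i); Q=(P[:,:2]-[.551,.1722]); print(st[i],[np.percentile(v,[2,50,98]).round(3).tolist() for v in(Q@X,Q@Y,P[:,2])])
```

```text
28.475 [0.55054917 0.16490227 0.28123319] [-0.52025388  0.51847459  0.06843848]
plane [0.00235756 0.00050382 0.09899897] [-0.06363604  0.06113641] [-0.07428745  0.08033656]
[318 183  13  28 294] [[-0.005, -0.001, 0.003], [0.014, 0.024, 0.034], [0.131, 0.133, 0.134]]
[246 193   6  44 178] [[-0.07, -0.067, -0.066], [-0.016, 0.004, 0.021], [0.096, 0.098, 0.099]]
[396 194   7  44 204] [[0.063, 0.065, 0.067], [-0.017, 0.002, 0.021], [0.097, 0.098, 0.1]]
[319 241  12  23 213] [[-0.005, -0.0, 0.004], [-0.029, -0.021, -0.013], [0.131, 0.133, 0.134]]
```

View pics/fin.png

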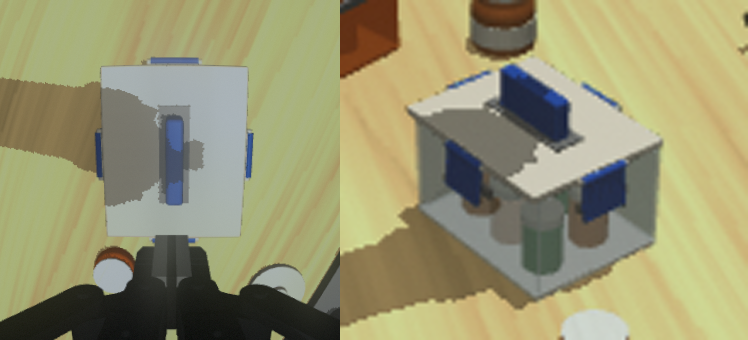

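The picture shows the lid level on the box at z ≈ 0.098 m and all four clips folded against the walls, with the gripper clear. I'm handing the job in.

```bash
python3 -c "
from h import *
print(job_done())"
```

```text
the job is handed in; nothing more can be done
None
```

I put the lid on the box, level and fully down on the rim, then folded all four clips flat against the walls; I touched nothing else and handed the job in at about 28.5 s, with the gripper clear.

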